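# Clamp a cell in the cam test jig and press the test plunger

## Robot

A 6-joint arm with a two-finger parallel gripper is mounted at the origin on a cart in front of the work surface, level with it; the furniture and walls round the work are solid. World frame = base frame: x ahead of the robot, y to its left, z up, the work surface at z = 0. Lengths are in m, angles in degrees, forces in N, time in s.
With the tool pointing down it reaches from about 0.35 to 0.875 m from the base axis. Payload 4.2 kg.
Tool frame: the origin (TCP) lies at the very end of the fingers, on their centre line; the grasp point (between the pads) lies 19 mm behind it; z points along the fingers, y is the direction in which the jaws open and shut (so a half turn about z gives the same grasp; the last joint's range is limited). The gripper opens to 87 mm and grips with 3 to 60 N. Pads are 19 mm wide; open, the fingers measure 117 mm over their backs; the gripper's body (75 mm by 190 mm) begins 51 mm behind the grasp point.
Start: joints at [-57.261, 22.042, 0.453, 0, -68.411, -14.817], TCP at [0.192, -0.595, 0.223] pointing down, gripper open.
Joint ranges: [-179.83, 179.83], [-69.29, 118.12], [-61.27, 80.66], [-181.25, 117.63], [-171.15, -9.14], [-177.46, 177.46]. Speed limits (degrees/s): [159.86, 159.86, 180, 180, 180, 180].

## Interface

Orientations are given as a 3x3 rotation matrix whose columns are the frame's x, y, z axes.
In Python, from station import r, imaging gives the robot as it stands. The module is installed in compiled form; this text tells all that it offers.
- The arm moves only by the tool move_arm, never from a script. Its argument "motion" is one flat list of numbers, 7 for each row, row after row: the shift along the tool's x, y, z in units of 40 mm (1.0 is 40 mm), then the turn, a rotation vector about the tool's x, y, z in units of 5 degrees (1.0 is 5 degrees), then the gripper's target within -1 to 1 (shut at 1, half-way at 0, fully open at -1). In form: [dx, dy, dz, wx, wy, wz, gripper, dx, dy, dz, wx, wy, wz, gripper, ...]. A call has 1 to 20 rows; each row is the pose to reach, as a shift and turn from the pose measured when the call began, along the tool's axes at that moment; what a row does not reach only later rows make up. A row lasts 1/12 s, in which the tool goes at most 41.7 mm and 7.16 degrees, less where a joint would pass 70% of its speed; a pose out of reach is approached as far as the arm can. A call with a gripper value outside its range is refused whole. The fingers move at their own pace and stop on an object; the grip force is fixed at half the most. Time passes only in rows, so rows that repeat a pose let the fingers close. It gives the time, the measured TCP pose, the force and the opening at its end, in the units of the state.
- r.sense(): the state, without advancing time (a new reading comes with each control period).
- imaging.capture(name): name is "scene" or "top" or "wrist"; returns the picture (480x640x3 uint8, blue, green, red); there is no depth.
- imaging.camera_params(name): a dict with "intrinsics" (3x3 intrinsics, pixels), "world_from_camera" (4x4, takes a point from camera to world coordinates). Camera axes: x right, y down, z forward; pixel columns grow to the right and rows downward; lengths in m; the calibration is good to about 2 mm. A picture is of the moment at which its call begins: read the wrist's pose just before it. camera_params takes no time and is no camera call; for the wrist camera it gives the pose at the moment of the call.
- r.finish_job(): hands the job in, once; it reports no verdict.
The state is a dict: "time_s": time; "joints": joint angles; "joint_velocities": joint speeds; "effort": joint torques, N m; "tcp_pos": TCP position; "ee_rot": TCP orientation; "wrist_force": force on the tool from outside, world axes, zero at the start; "moment": the same for the moment, N m; "gripper_width": opening from 0.0 (shut) to 1.0 (fully open).
Only numpy, scipy, OpenCV 4.12 (cv2) and the standard library are available. Lean on these libraries where they do the work, as an engineer would, in place of code of your own. Each camera call takes 0.05 s, during which the arm holds its last target.

## Task

Take the green battery cell from the wooden rack, lay it in the black cradle of the test jig and let go of it. Then turn the cam by its red crank grip until the cam's high point stands squarely on the sprung follower, so that the contact pin is pressed against the cell, and let go. Last, push the red test plunger all the way down, let it spring back up, and leave the purple cell in its place.

Things in the scene. Friction and masses are not known exactly. Their poses are not given: they have to be found in the camera images.
- green_cell_center (a point): Green battery cell, 66 mm long, 18 mm across, about 46 g; this point is its centre. Its y axis runs along the cell, z up. It lies in one of the two places of the wooden rack, centre 40 mm above the desk, on two ribs (at its ends) that leave its middle 40 mm free, the rack's board below is 12 mm above the desk. Either way round in the cradle is right.
- purple_cell_center (a point): Purple battery cell, same size, in the other place of the rack, 75 mm from the green one (beside it, side by side); this point is its centre. Not to be moved (more than 20 mm counts).
- cradle (a point): Middle of the jig's cradle: where the centre of a cell lies, 56 mm above the desk. z up, y along the cradle (cam to plunger), x across. Two black saddles at y = -26 and +26 mm, each 12 mm thick, 23 mm wide inside, flared, tops 71 mm above the desk, open between them for fingers. A cell lies along y; end wall face (top 70 mm above the desk) at y = +39 mm, contact pin tip at rest at y = -39 mm
- jig: The test jig, fixed to the desk: grey base box 100 x 290 mm, 30 mm high, carrying cam, follower, cradle and plunger in a row along its y axis (cam at -y). Origin on the desk below the cradle's middle; z up. Between cam and cradle an aluminium guide for the follower, top 73 mm above the desk.
- cam_axis (a point): Point on the cam's upright axis, 115 mm from the cradle's middle along the jig's -y, at the height of the grip point of the crank grip (104 mm above the desk).
- grip (a point): Middle of the upright red crank grip (plastic sleeve, 18 mm across, 40 mm tall, from 79 to 119 mm above the desk, spins freely on its pin) at the end of the crank arm, 55 mm from the cam's axis. This point is 104 mm above the desk. The crank arm (top 78 mm above the desk) points exactly opposite to the cam's high point.
- cam (a joint): Angle of the steel cam (egg-shaped, high point 38 mm from its axis, red mark towards it), rad, anticlockwise from above positive. 0: high point squarely on the follower, crank arm along the jig's -y. Starts at 1.35 to 2.1 (arm to the jig's +x side), must turn clockwise, meets the follower at about 1.1; no stop at 0, runs on to -0.9. Stiff (3 to 5 N at the grip); stays where left.
- follower (a joint): Travel of the sprung follower (brass plate, 58 mm wide, between cam and cradle) towards the cell, m: 0 at rest, 0.0165 with the cam's high point on it.
- contact_pin (a joint): How far the sprung brass contact pin (10 mm across, carried by the follower, at cell-centre height) is pushed in, m: 0 at rest, about 0.004 when pressed against the cell at full cam. It slides the cell up to the end wall first.
- plunger_top (a point): Middle of the top of the red round test plunger (30 mm across) at the jig's other end, 90 mm from the cradle's middle along the jig's +y, 86 mm above the desk when up. It sits on a grey housing 46 x 46 mm, whose top is 68 mm above the desk.
- plunger (a joint): How far the plunger is pushed down, m: 0 up, 0.010 fully down (hard stop). Springs back; needs 2 N to start and about 6 N at the stop.

How it is judged:
By the outcome, as a careful person would: the job done as asked, in the order asked, and still so for the second after the job is handed in, with the robot touching nothing.
It also fails if it takes over 61 s, if anything falls off the work surface, if the arm or the gripper's body presses on something with over 40 N, if the wrist force passes 120 N, or if a joint passes its speed limit or range.

## Working session

There is one attempt and no reset: what is moved stays moved. The work goes in short steps, Python scripts to look and compute and a tool call to move; the robot and the scene stay as the last step left them, time stands still between calls to the robot, and variables do not carry over. Pictures are saved under pics/ and viewed, and the job is handed in when it is done.

Besides the shell and the picture viewer there is one more tool, called after "Call:" by a JSON object that holds its "fn" and its "kwargs". move_arm: Moves the arm, as the interface text tells. Its arguments: {"type":"object","properties":{"motion":{"type":"array","items":{"type":"number"}}},"required":["motion"]}

```bash
mkdir -p pics
python3 - <<'E'
from station import r, imaging
import cv2, numpy as np
for n in ("scene","top"):
    im=imaging.capture(n); cv2.imwrite(f"pics/{n}0.png",im)
    p=imaging.camera_params(n); print(n,np.round(p["intrinsics"],2).tolist(),np.round(p["world_from_camera"],4).tolist())
s=r.sense(); print(s)
E
```

```text
scene [[472.64, 0.0, 321.02], [0.0, 472.64, 243.07], [0.0, 0.0, 1.0]] [[-0.4772, -0.4669, 0.7445, -0.29], [-0.8785, 0.2297, -0.419, 0.3596], [0.0246, -0.854, -0.5197, 0.6414], [0.0, 0.0, 0.0, 1.0]]
top [[494.79, 0.0, 319.2], [0.0, 494.79, 243.42], [0.0, 0.0, 1.0]] [[0.0227, -0.9947, 0.1, 0.4073], [-0.9997, -0.0217, 0.0105, -0.0445], [-0.0083, -0.1002, -0.9949, 1.0094], [0.0, 0.0, 0.0, 1.0]]
{'time_s': 0.1, 'joints': array([-5.72622859e+01,  2.20887900e+01,  3.88460106e-01, -2.47835109e-02,
       -6.84103915e+01, -1.48164693e+01]), 'joint_velocities': array([0.01948277, 0.03502803, 0.17383366, 0.11461894, 0.11979354,
       0.07036283]), 'effort': array([-4.03436088e-04, -3.91690600e+01,  1.87933803e+01,  4.23193306e+00,
        1.34168321e-02, -7.78021854e-05]), 'tcp_pos': array([ 0.19217326, -0.59417107,  0.22155053]), 'ee_rot': array([[-9.51529418e-01, -3.07556933e-01, -7.06723067e-04],
       [-3.07557727e-01,  9.51527639e-01,  1.84297662e-03],
       [ 1.05646296e-04,  1.97100461e-03, -9.99998052e-01]]), 'wrist_force': array([ 0.63297988,  0.25825247, -0.11101703]), 'moment': array([ 0.00067419, -0.00191491,  0.02709031]), 'gripper_width': 1.0013495297428865}
```

View pics/top0.png

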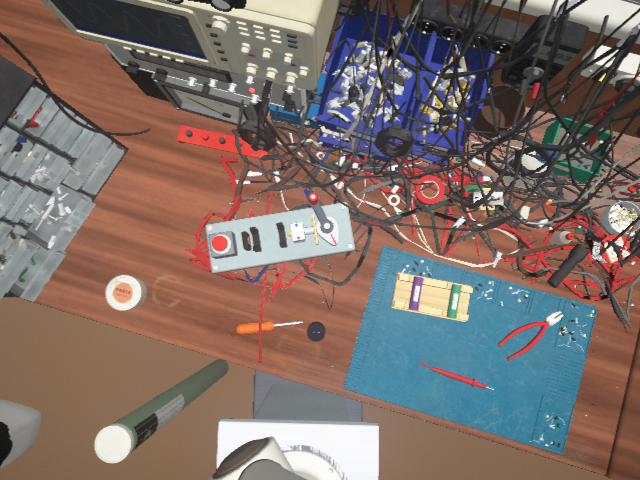

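View pics/scene0.png

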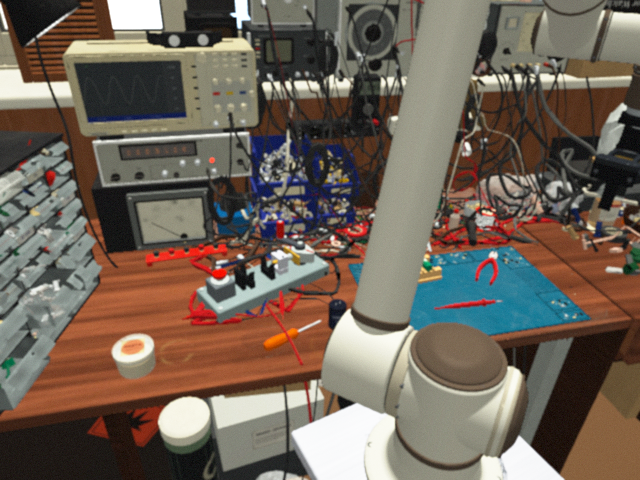

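The top view shows the jig: plunger near (220,243), cam near (327,228) and grip near (313,197). It also shows the rack, with purple near (416,293) and green near (455,300). I'll enlarge these areas.

Run:
```python
import cv2
im=cv2.imread("pics/top0.png")
c=im[185:285,200:360]; cv2.imwrite("pics/c1.png",cv2.resize(c,None,fx=5,fy=5,interpolation=cv2.INTER_CUBIC))
c=im[260:330,380:480]; cv2.imwrite("pics/c2.png",cv2.resize(c,None,fx=8,fy=8,interpolation=cv2.INTER_CUBIC))
```

```text
(no output)
```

View pics/c1.png

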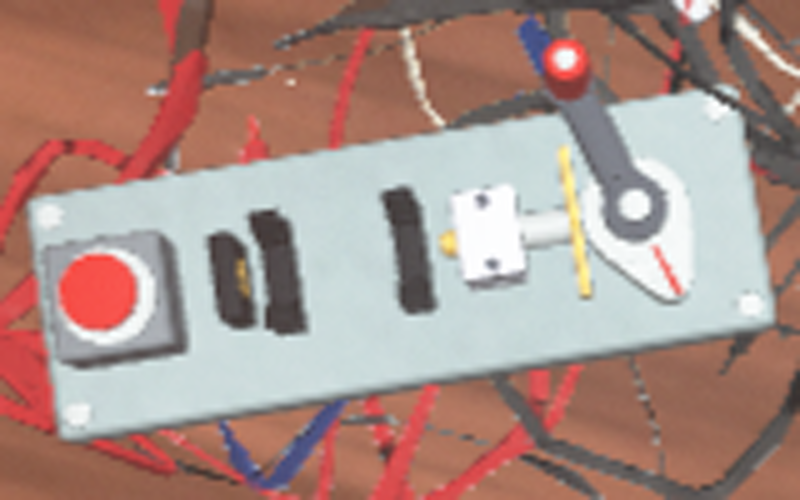

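View pics/c2.png

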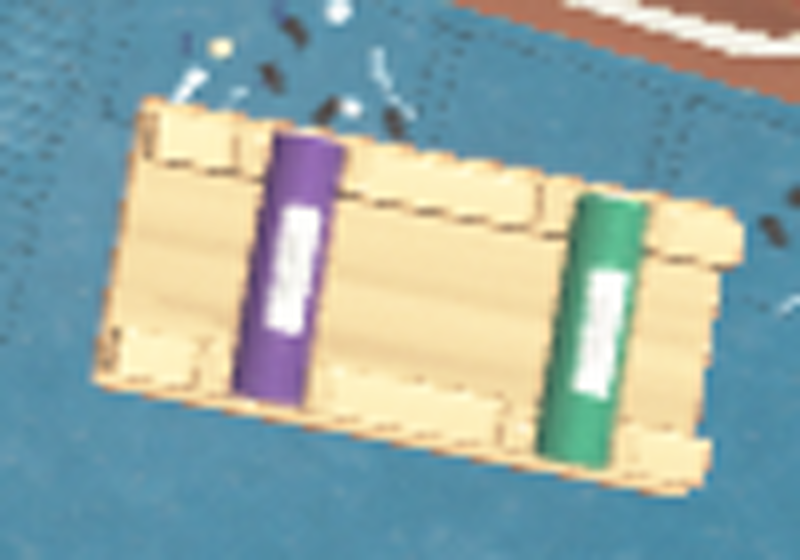

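```bash
cat > h.py <<'E'
import numpy as np, cv2
from station import r, imaging
def ray(name,px,z,P=None):
    P=P or imaging.camera_params(name)
    K=np.array(P["intrinsics"]);T=np.array(P["world_from_camera"])
    d=T[:3,:3]@np.linalg.solve(K,[px[0],px[1],1.0]); o=T[:3,3]
    return o+d*(z-o[2])/d[2]
def proj(name,X,P=None):
    P=P or imaging.camera_params(name)
    K=np.array(P["intrinsics"]);T=np.array(P["world_from_camera"])
    c=T[:3,:3].T@(np.array(X)-T[:3,3]); q=K@c; return q[:2]/q[2]
def cr(u,v,f,ox,oy): return ((u+.5)/f-.5+ox,(v+.5)/f-.5+oy)
E
python3 - <<'E'
from h import *
a=lambda u,v,z:ray("top",cr(u,v,5,200,185),z)
b=lambda u,v,z:ray("top",cr(u,v,8,380,260),z)
pl=a(98,292,.086); gr=a(567,58,.119); cam=a(636,204,.085)
cs=[a(*c,.03) for c in((30,200),(740,90),(775,322),(62,440))]
print("pl",pl,"gr",gr,"cam",cam,"cor",np.round(cs,4),np.mean(cs,0))
print([np.linalg.norm(cs[i]-cs[(i+1)%4]) for i in range(4)])
print("pl-cam",np.linalg.norm((pl-cam)[:2]),"grip-cam",np.linalg.norm((gr-cam)[:2]))
d=(pl-cam)[:2];print(np.degrees(np.arctan2(d[1],d[0])), np.degrees(np.arctan2(*((cs[0]-cs[1])[:2][::-1]))),np.degrees(np.arctan2(*((cs[3]-cs[2])[:2][::-1]))))
g=[b(*c,.042) for c in((580,195),(650,203),(608,467),(538,455))]
p=[b(*c,.042) for c in((275,135),(345,145),(303,403),(235,395))]
for q in(g,p):
    print(np.mean(q,0), np.linalg.norm(q[0]-q[3]),np.linalg.norm(q[0]-q[1]))
    d=(q[0]+q[1]-q[2]-q[3])[:2];print(np.degrees(np.arctan2(d[1],d[0])))
print(np.linalg.norm(np.mean(g,0)-np.mean(p,0)))
E
```

```text
pl [0.49679534 0.15314105 0.086     ] gr [ 0.58319688 -0.02180553  0.119     ] cam [ 0.53463786 -0.04827656  0.085     ] cor [[ 0.5386  0.194   0.03  ]
 [ 0.5892 -0.0892  0.03  ]
 [ 0.4961 -0.1047  0.03  ]
 [ 0.443   0.1769  0.03  ]] [0.51674451 0.0442362  0.03      ]
[np.float64(0.2876786873097992), np.float64(0.09436483476529774), np.float64(0.28654330115157955), np.float64(0.09712025932384098)]
pl-cam 0.2049417194852417 grip-cam 0.0553054524913958
100.6407373101457 100.13263526672444 100.68499458193172
[ 0.39856487 -0.29765404  0.042     ] 0.06369870385905052 0.01703156749829978
-9.360749381510708
[ 0.41147881 -0.22397653  0.042     ] 0.06375679748469197 0.01714651782095759
-8.815035817204592
0.07480070763602775
```

```bash
cat >> h.py <<'E'
from scipy.spatial.transform import Rotation as Ro
def units(pos,yaw,extra=None):
    """yaw = world angle (deg) of tool y, tool z straight down"""
    s=r.sense();R0=Ro.from_matrix(s["ee_rot"]).as_matrix();p0=s["tcp_pos"]
    a=np.radians(yaw);y=np.array([np.cos(a),np.sin(a),0]);z=np.array([0,0,-1.]);x=np.cross(y,z)
    Rt=np.c_[x,y,z]
    rv=np.degrees(Ro.from_matrix(R0.T@Rt).as_rotvec())/5
    sh=R0.T@(np.array(pos)-p0)/.04
    print("units",np.round(sh,3).tolist(),np.round(rv,3).tolist(),"rows>=",np.ceil(max(np.linalg.norm(sh)*40/41.7,np.linalg.norm(rv)*5/7.16)))
def st():
    s=r.sense();yy=s["ee_rot"][:,1]
    print("t",round(s["time_s"],2),"tcp",np.round(s["tcp_pos"],4),"yaw",round(np.degrees(np.arctan2(yy[1],yy[0])),2),"tilt",np.round(s["ee_rot"][:2,2],4),"F",np.round(s["wrist_force"],1),"M",np.round(s["moment"],2),"w",round(s["gripper_width"]*87,1),"j",np.round(s["joints"],1))
E
python3 -c "
from h import *
st();units([.3986,-.2977,.16],80.6)"
```

```text
t 0.1 tcp [ 0.1922 -0.5942  0.2216] yaw 107.91 tilt [-0.0007  0.0018] F [ 0.6  0.3 -0.1] M [ 0.   -0.    0.03] w 87.1 j [-57.3  22.1   0.4  -0.  -68.4 -14.8]
units [-7.19, 5.462, 1.549] [0.022, -0.007, 5.462] rows>= 9.0
```

Call:
{"fn": "move_arm", "kwargs": {"motion": [-7.19,5.46,1.55,0.02,-0.01,5.46,-1,-7.19,5.46,1.55,0.02,-0.01,5.46,-1,-7.19,5.46,1.55,0.02,-0.01,5.46,-1,-7.19,5.46,1.55,0.02,-0.01,5.46,-1,-7.19,5.46,1.55,0.02,-0.01,5.46,-1,-7.19,5.46,1.55,0.02,-0.01,5.46,-1,-7.19,5.46,1.55,0.02,-0.01,5.46,-1,-7.19,5.46,1.55,0.02,-0.01,5.46,-1,-7.19,5.46,1.55,0.02,-0.01,5.46,-1,-7.19,5.46,1.55,0.02,-0.01,5.46,-1,-7.19,5.46,1.55,0.02,-0.01,5.46,-1,-7.19,5.46,1.55,0.02,-0.01,5.46,-1,-7.19,5.46,1.55,0.02,-0.01,5.46,-1]}}

```text
time_s: 1.18
tcp_pos: [0.3981, -0.2985, 0.16]
ee_rot: [[-0.986, 0.164, 0.0], [0.164, 0.986, 0.0], [-0.0, 0.0, -1.0]]
wrist_force: [0.4, -0.3, 0.2]
gripper_width: 1.004
```

Run:
```python
from h import *
st()
P=imaging.camera_params("wrist")
im=imaging.capture("wrist"); cv2.imwrite("pics/w1.png",im)
np.savez("w1.npz",K=P["intrinsics"],T=P["world_from_camera"]); print(np.round(P["intrinsics"],1).tolist(),np.round(P["world_from_camera"],4).tolist())
print(proj("wrist",[.3986,-.2977,.04],P),proj("wrist",[.4115,-.224,.04],P))
```

```text
t 1.18 tcp [ 0.3981 -0.2985  0.16  ] yaw 80.54 tilt [0.0002 0.0001] F [ 0.4 -0.3  0.2] M [-0.02 -0.03 -0.02] w 87.3 j [-18.1  13.  -22.4  -0.  -54.6 -81.3]
[[385.6, 0.0, 319.1], [0.0, 385.6, 237.5], [0.0, 0.0, 1.0]] [[0.1639, 0.9527, 0.2559, 0.3274], [0.9865, -0.1583, -0.0427, -0.2859], [-0.0002, 0.2595, -0.9657, 0.3225], [0.0, 0.0, 0.0, 1.0]]
[319.25420662 232.74183382] [418.16505999 233.57156992]
```

View pics/w1.png

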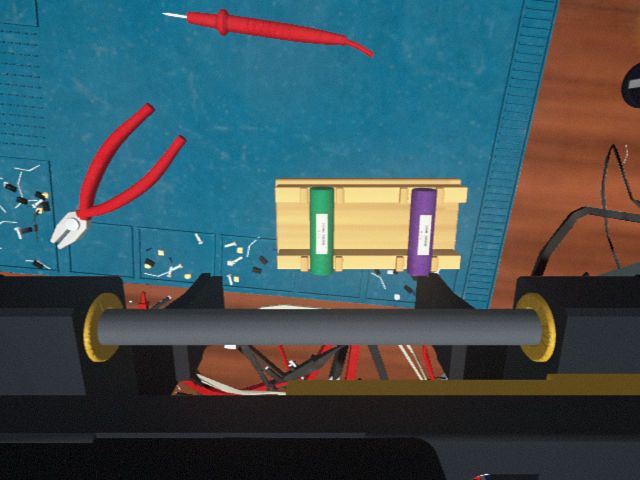

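The wrist view shows the green cell around (321,231) and purple around (422,232), against predictions of (319,233) and (418,234). I'll refine from a crop.

Run:
```python
import cv2
im=cv2.imread("pics/w1.png")
c=im[175:285,265:475]; cv2.imwrite("pics/c3.png",cv2.resize(c,None,fx=3.8,fy=3.8,interpolation=cv2.INTER_CUBIC))
```

```text
(no output)
```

View pics/c3.png

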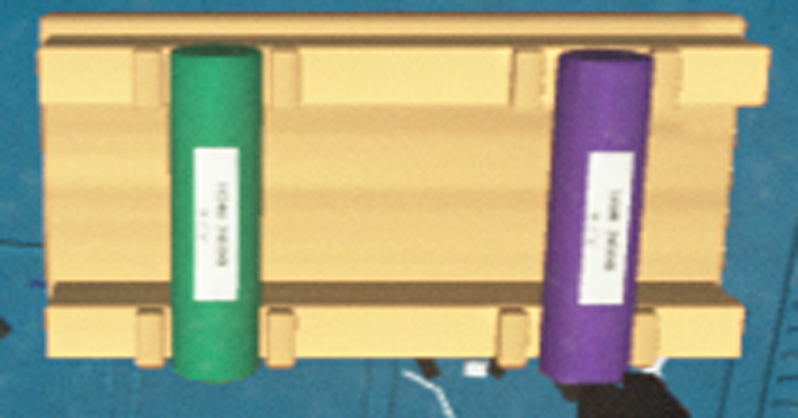

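```bash
cat >> h.py <<'E'
from scipy.optimize import least_squares
def hullstats(pts):
    h=cv2.convexHull(np.float32(pts).reshape(-1,1,2)); m=cv2.moments(h)
    c=np.array([m["m10"],m["m01"]])/m["m00"]
    return np.r_[c, np.degrees(.5*np.arctan2(2*m["mu11"],m["mu20"]-m["mu02"]))], m["m00"]
def cyl(x,y,z,yaw,L=.066,R=.009):
    t=np.linspace(0,2*np.pi,40);a=np.radians(yaw);u=np.array([np.cos(a),np.sin(a),0]);v=np.array([-u[1],u[0],0])
    return np.array([np.array([x,y,z])+s*L/2*u+R*np.cos(q)*v+R*np.sin(q)*np.array([0,0,1]) for s in(-1,1) for q in t])
def fitcell(name,im,P,hue,roi,x0,z):
    hsv=cv2.cvtColor(im,cv2.COLOR_BGR2HSV);mk=cv2.inRange(hsv,(hue[0],80,30),(hue[1],255,255))
    m2=np.zeros_like(mk);x,y,w,h=roi;m2[y:y+h,x:x+w]=mk[y:y+h,x:x+w]
    n,l,s,_=cv2.connectedComponentsWithStats(m2);k=1+np.argmax(s[1:,4])
    ys,xs=np.where(l==k);meas,A=hullstats(np.c_[xs,ys])
    def f(q):
        d,_=hullstats([proj(name,X,P) for X in cyl(q[0],q[1],z,q[2])]); e=d-meas; e[2]=(e[2]+90)%180-90; return e
    o=least_squares(f,x0,x_scale=[.01,.01,5]);
    A2=hullstats([proj(name,X,P) for X in cyl(*o.x[:2],z,o.x[2])])[1]
    print(name,"meas",np.round(meas,2),"area",A,A2,"fit",np.round(o.x,4),"cost",round(o.cost,4)); return o.x
E
python3 - <<'E'
from h import *
im=cv2.imread("pics/w1.png");d=np.load("w1.npz");P=dict(intrinsics=d["K"],world_from_camera=d["T"])
g=fitcell("wrist",im,P,(65,95),(300,180,40,100),[.3986,-.2977,-9],.04)
p=fitcell("wrist",im,P,(120,155),(400,180,45,100),[.411,-.224,-9],.04)
print(np.hypot(*(g-p)[:2]))
im=cv2.imread("pics/top0.png");P=imaging.camera_params("top")
fitcell("top",im,P,(65,95),(435,275,45,60),[.3986,-.2977,-9],.04)
fitcell("top",im,P,(120,155),(400,260,40,70),[.411,-.224,-9],.04)
E
```

```text
wrist meas [321.24 231.07  89.69] area 1955.5 2127.0846134047024 fit [ 0.3981 -0.2961 -9.    ] cost 0.0013
wrist meas [420.96 231.77 -85.73] area 1985.5 2199.477800001623 fit [ 0.4111 -0.222  -9.3278] cost 0.0581
0.07526718797007392
top meas [453.44 300.9  -80.52] area 265.0 330.0790488207713 fit [ 0.3986 -0.2977 -9.    ] cost 0.3787
top meas [415.36 293.08 -80.91] area 253.0 322.9603715618141 fit [ 0.4116 -0.2236 -8.985 ] cost 0.0015
```

```bash
python3 -c "
from h import *
st();units([.3983,-.2965,.021],80.9)"
```

```text
t 1.23 tcp [ 0.398  -0.2987  0.1601] yaw 80.5 tilt [0.0004 0.0001] F [-0.2  0.3 -0.4] M [-0.04 -0.06  0.03] w 87.2 j [-18.2  13.  -22.4  -0.  -54.6 -81.3]
units [0.004, 0.056, 3.477] [0.002, 0.004, -0.08] rows>= 4.0
```

Call:
{"fn": "move_arm", "kwargs": {"motion": [0,0.06,0.5,0,0,-0.08,-0.4,0,0.06,1.0,0,0,-0.08,-0.4,0,0.06,1.7,0,0,-0.08,-0.4,0,0.06,2.4,0,0,-0.08,-0.4,0,0.06,2.9,0,0,-0.08,-0.4,0,0.06,3.2,0,0,-0.08,-0.4,0,0.06,3.4,0,0,-0.08,-0.4,0,0.06,3.48,0,0,-0.08,-0.4,0,0.06,3.48,0,0,-0.08,-0.4,0,0.06,3.48,0,0,-0.08,-0.4]}}

```text
time_s: 2.07
tcp_pos: [0.3988, -0.297, 0.0215]
ee_rot: [[-0.987, 0.159, 0.002], [0.159, 0.987, -0.0], [-0.002, -0.0, -1.0]]
wrist_force: [1.0, -0.7, -0.2]
gripper_width: 0.702
```

Run:
```python
from h import *
st()
cv2.imwrite("pics/w2.png",imaging.capture("wrist"))
```

```text
t 2.07 tcp [ 0.3988 -0.297   0.0215] yaw 80.86 tilt [ 0.0016 -0.0005] F [ 1.  -0.7 -0.2] M [-0.05  0.02  0.  ] w 61.1 j [-17.9  24.2 -31.3  -0.  -34.4 -81.2]
```

View pics/w2.png

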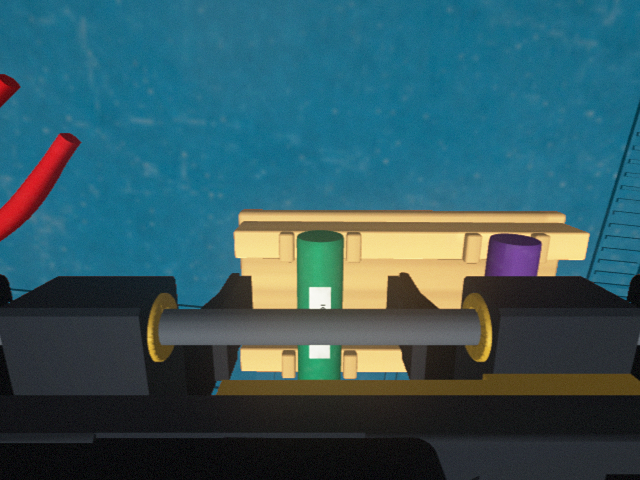

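The green cell at (320,305) is centred between the fingers. I'll close and lift.

Call:
{"fn": "move_arm", "kwargs": {"motion": [0,0,0,0,0,0,1,0,0,0,0,0,0,1,0,0,0,0,0,0,1,0,0,0,0,0,0,1,0,0,0,0,0,0,1,0,0,0,0,0,0,1,0,0,0,0,0,0,1,0,0,0,0,0,0,1,0,0,-0.2,0,0,0,1,0,0,-0.6,0,0,0,1,0,0,-1.2,0,0,0,1,0,0,-2,0,0,0,1,0,0,-2.8,0,0,0,1,0,0,-3.4,0,0,0,1,0,0,-3.7,0,0,0,1,0,0,-3.7,0,0,0,1]}}

```text
time_s: 3.45
tcp_pos: [0.4005, -0.2976, 0.1737]
ee_rot: [[-0.987, 0.158, 0.009], [0.158, 0.987, -0.004], [-0.01, -0.002, -1.0]]
wrist_force: [-0.1, -0.4, 0.9]
gripper_width: 0.21
```

Run:
```python
from h import *
st()
P=imaging.camera_params("wrist")
im=imaging.capture("wrist"); cv2.imwrite("pics/w3.png",im)
s=r.sense();print(proj("wrist",s["tcp_pos"]-.019*s["ee_rot"][:,2],P))
units([.5132,.0646,.17],190.5)
```

```text
t 3.45 tcp [ 0.4005 -0.2976  0.1737] yaw 80.91 tilt [ 0.0095 -0.0039] F [-0.1 -0.4  0.9] M [-0.04 -0.01  0.  ] w 18.2 j [-17.9  12.  -21.5   0.1 -55.9 -81.2]
[318.33242876 311.14844161]
units [-1.378, 9.376, 0.036] [-0.073, 0.039, -21.925] rows>= 16.0
```

View pics/w3.png

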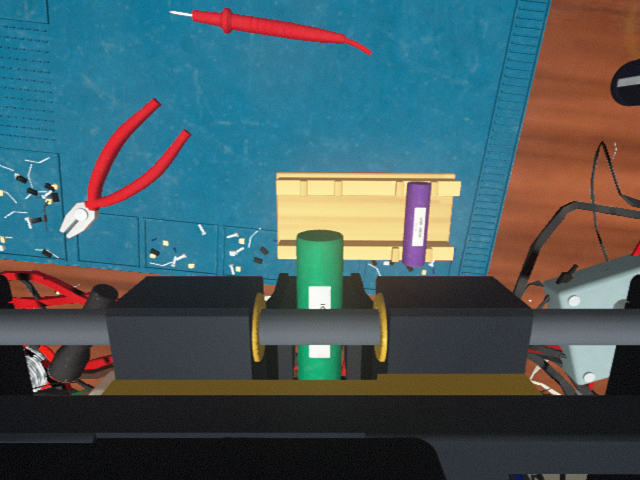

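Call:
{"fn": "move_arm", "kwargs": {"motion": [-0.1,0.6,0,-0.07,0.04,-1.4,1,-0.2,1.2,0,-0.07,0.04,-2.8,1,-0.3,1.8,0,-0.07,0.04,-4.2,1,-0.4,2.4,0,-0.07,0.04,-5.6,1,-0.5,3.0,0,-0.07,0.04,-7,1,-0.55,3.6,0,-0.07,0.04,-8.4,1,-0.6,4.2,0,-0.07,0.04,-9.8,1,-0.7,4.8,0,-0.07,0.04,-11.2,1,-0.8,5.4,0,-0.07,0.04,-12.6,1,-0.9,6.0,0,-0.07,0.04,-14,1,-1,6.6,0,-0.07,0.04,-15.4,1,-1.1,7.2,0,-0.07,0.04,-16.8,1,-1.2,7.8,0,-0.07,0.04,-18.2,1,-1.3,8.4,0,-0.07,0.04,-19.6,1,-1.35,9,0.04,-0.07,0.04,-21,1,-1.38,9.38,0.04,-0.07,0.04,-21.93,1,-1.38,9.38,0.04,-0.07,0.04,-21.93,1,-1.38,9.38,0.04,-0.07,0.04,-21.93,1,-1.38,9.38,0.04,-0.07,0.04,-21.93,1]}}

```text
time_s: 5.08
tcp_pos: [0.5123, 0.0641, 0.1687]
ee_rot: [[0.181, -0.983, -0.003], [-0.983, -0.181, -0.001], [0.001, 0.003, -1.0]]
wrist_force: [-0.4, 0.3, -0.5]
gripper_width: 0.21
```

Run:
```python
from h import *
st()
P=imaging.camera_params("wrist")
im=imaging.capture("wrist"); cv2.imwrite("pics/w4.png",im)
np.savez("w4.npz",K=P["intrinsics"],T=P["world_from_camera"])
im=imaging.capture("top"); cv2.imwrite("pics/top4.png",im)
cv2.imwrite("pics/c4.png",cv2.resize(im[185:285,200:360],None,fx=5,fy=5,interpolation=cv2.INTER_CUBIC))
```

```text
t 5.08 tcp [0.5123 0.0641 0.1687] yaw -169.56 tilt [-0.0026 -0.0012] F [-0.4  0.3 -0.5] M [-0.    0.08 -0.01] w 18.2 j [ 25.2  14.4 -19.1   0.  -56.7 -14.7]
```

View pics/w4.png

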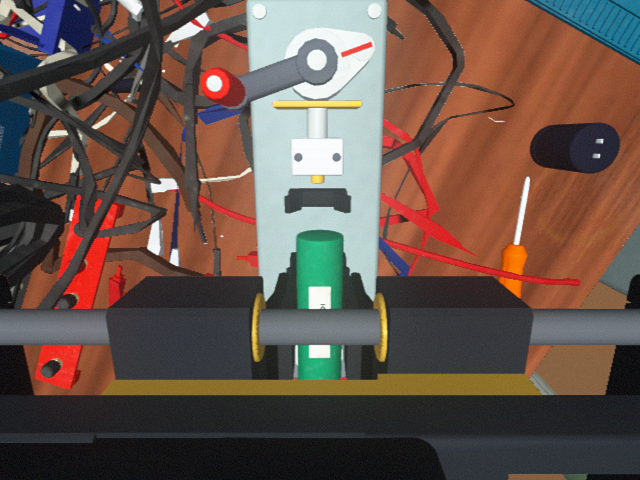

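View pics/c4.png

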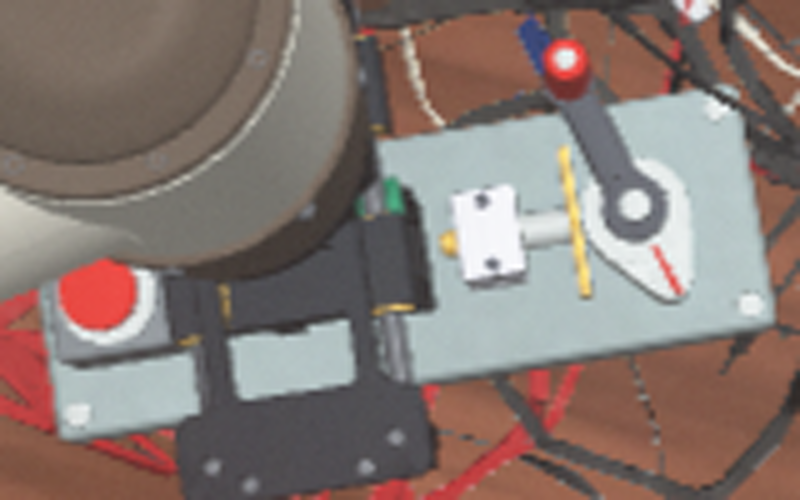

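The wrist view shows the cell at (320,305). Jig features: saddle at (318,200), pin at (317,179), cam hub at (317,60) and grip at (215,85). I'll enlarge it to measure.

Run:
```python
import cv2
im=cv2.imread("pics/w4.png")
cv2.imwrite("pics/c5.png",cv2.resize(im[0:150,190:400],None,fx=3.8,fy=3.8,interpolation=cv2.INTER_CUBIC))
cv2.imwrite("pics/c6.png",cv2.resize(im[125:275,240:400],None,fx=4,fy=4,interpolation=cv2.INTER_CUBIC))
```

```text
(no output)
```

View pics/c5.png

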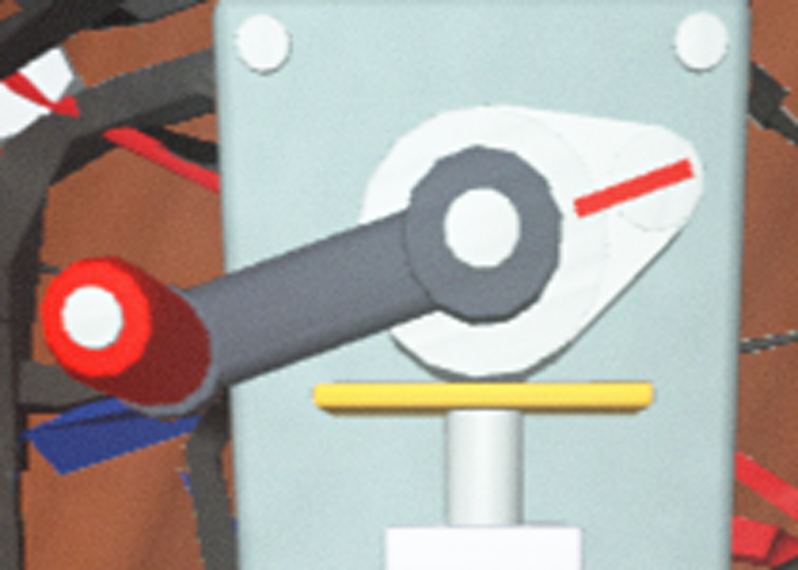

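View pics/c6.png

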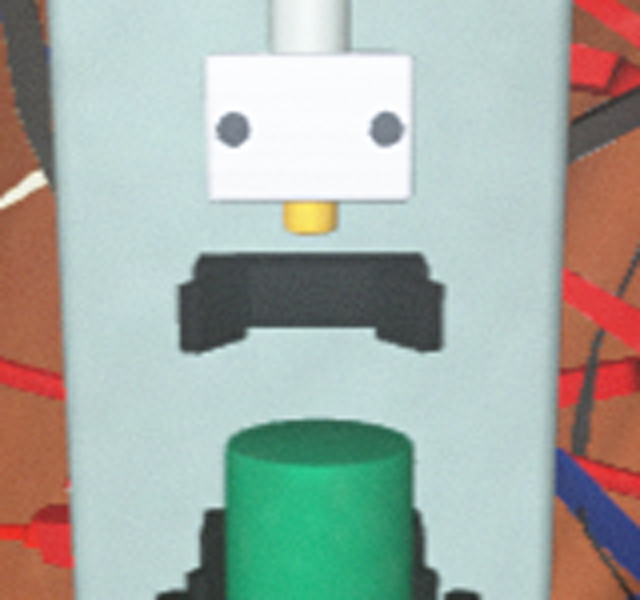

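Run:
```python
from h import *
d=np.load("w4.npz");P=dict(intrinsics=d["K"],world_from_camera=d["T"])
a=lambda u,v,z:ray("wrist",cr(u,v,3.8,190,0),z,P)[:2]
b=lambda u,v,z:ray("wrist",cr(u,v,4,240,125),z,P)[:2]
pts=dict(grip=a(96,316,.119),hub=a(482.5,235,.078),dot=a(481.5,228,.08),guide=b(309,128,.073),pin=b(310,234,.06),sadf=b(311.5,345,.071),scr1=a(262,43,.032),scr2=a(701,41,.032),
 baseL1=a(222,200,.03),baseR1=a(743,200,.03),baseL2=b(75,560,.03),baseR2=b(549,560,.03),sL=b(180,345,.071),sR=b(443,345,.071))
for th in (100.0,100.5,101):
  t=np.radians(th);y=np.array([np.cos(t),np.sin(t)]);x=np.array([y[1],-y[0]])
  o=np.array([.5132,.0646])
  print(th);
  for k,v in pts.items(): print(k,np.round(v,4),"jig xy mm",np.round([(v-o)@x*1e3,(v-o)@y*1e3],1))
s=r.sense();
g=s["tcp_pos"]-.019*s["ee_rot"][:,2]; ax=s["ee_rot"][:,0]
for off in(-3,-2,-1,0,1,2,3): 
  e=g+ax*(.033+off/1e3)+np.array([0,0,.009]); print(off,proj("wrist",e,P),proj("wrist",e-[0,0,.018],P))
print("meas", cr(320,420,4,240,125))
```

```text
100.0
grip [ 0.5814 -0.0199] jig xy mm [ 52.5 -95. ]
hub [ 0.5332 -0.0461] jig xy mm [   0.5 -112.5]
dot [ 0.5335 -0.0468] jig xy mm [   0.6 -113.2]
guide [0.5228 0.0097] jig xy mm [ -0.1 -55.7]
pin [0.5193 0.0283] jig xy mm [ -0.3 -36.8]
sadf [0.5158 0.0456] jig xy mm [ -0.7 -19.2]
scr1 [ 0.5801 -0.0782] jig xy mm [  41.1 -152.3]
scr2 [ 0.5014 -0.0931] jig xy mm [ -39.  -153.3]
baseL1 [ 0.5842 -0.0511] jig xy mm [  49.8 -126.3]
baseR1 [ 0.4876 -0.069 ] jig xy mm [ -48.4 -127.1]
baseL2 [0.5542 0.1065] jig xy mm [47.7 34.2]
baseR2 [0.4582 0.0889] jig xy mm [-50.   33.5]
sL [0.538  0.0497] jig xy mm [ 21.8 -19. ]
sR [0.4936 0.0415] jig xy mm [-23.3 -19.3]
100.5
grip [ 0.5814 -0.0199] jig xy mm [ 51.7 -95.5]
hub [ 0.5332 -0.0461] jig xy mm [  -0.5 -112.5]
dot [ 0.5335 -0.0468] jig xy mm [  -0.4 -113.2]
guide [0.5228 0.0097] jig xy mm [ -0.6 -55.7]
pin [0.5193 0.0283] jig xy mm [ -0.6 -36.8]
sadf [0.5158 0.0456] jig xy mm [ -0.9 -19.2]
scr1 [ 0.5801 -0.0782] jig xy mm [  39.8 -152.6]
scr2 [ 0.5014 -0.0931] jig xy mm [ -40.4 -152.9]
baseL1 [ 0.5842 -0.0511] jig xy mm [  48.7 -126.7]
baseR
[... 616 characters left out ...]
842 -0.0511] jig xy mm [  47.6 -127.1]
baseR1 [ 0.4876 -0.069 ] jig xy mm [ -50.6 -126.2]
baseL2 [0.5542 0.1065] jig xy mm [48.2 33.3]
baseR2 [0.4582 0.0889] jig xy mm [-49.4  34.4]
sL [0.538  0.0497] jig xy mm [ 21.5 -19.4]
sR [0.4936 0.0415] jig xy mm [-23.6 -18.9]
-3 [316.42745004 246.43311016] [316.60144068 234.01061096]
-2 [316.42451789 243.77314074] [316.59912184 231.62558785]
-1 [316.42157481 241.10326071] [316.59679531 229.23266728]
0 [316.41862075 238.42341456] [316.59446107 226.83180996]
1 [316.41565565 235.73354639] [316.59211908 224.42297632]
2 [316.41267943 233.03359988] [316.58976929 222.00612656]
3 [316.40969204 230.32351827] [316.58741166 219.5812206 ]
meas (319.625, 229.625)
```

```bash
python3 -c "
from h import *
units([.5135,.0647,.0375],-169.5)"
```

```text
units [-0.02, -0.029, 3.295] [0.016, -0.006, -0.017] rows>= 4.0
```

Call:
{"fn": "move_arm", "kwargs": {"motion": [-0.02,-0.03,0.5,0.02,0,0,1,-0.02,-0.03,1.1,0.02,0,0,1,-0.02,-0.03,1.7,0.02,0,0,1,-0.02,-0.03,2.2,0.02,0,0,1,-0.02,-0.03,2.4,0.02,0,0,1,-0.02,-0.03,2.4,0.02,0,0,1,-0.02,-0.03,2.4,0.02,0,0,1,-0.02,-0.03,2.4,0.02,0,0,1]}}

```text
time_s: 5.85
tcp_pos: [0.5147, 0.0649, 0.0747]
ee_rot: [[0.181, -0.984, 0.003], [-0.984, -0.181, 0.0], [0.0, -0.003, -1.0]]
wrist_force: [0.4, 0.1, 0.3]
gripper_width: 0.212
```

Run:
```python
from h import *
st()
P=imaging.camera_params("wrist")
im=imaging.capture("wrist"); cv2.imwrite("pics/w5.png",im[:,:])
units([.5135,.0647,.0375],-169.5)
```

```text
t 5.85 tcp [0.5147 0.0649 0.0747] yaw -169.59 tilt [0.0031 0.0004] F [0.4 0.1 0.3] M [0.05 0.09 0.02] w 18.4 j [ 25.2  21.1 -25.6   0.1 -43.2 -14.8]
units [0.002, 0.033, 0.931] [-0.039, -0.0, -0.017] rows>= 1.0
```

View pics/w5.png

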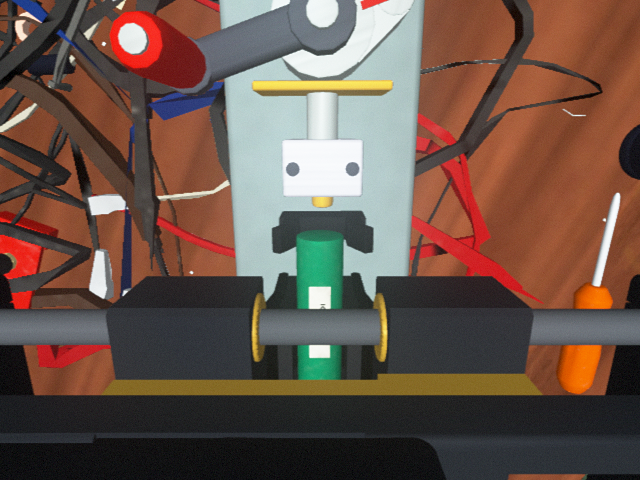

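Relative to the saddle centre (323 px), the cell (320 px) sits about 1.2 mm toward +x. That matches the pose reading, so I'll apply that correction on the way down.

Call:
{"fn": "move_arm", "kwargs": {"motion": [0,0.035,0.1,-0.04,0,0,1,0,0.035,0.3,-0.04,0,0,1,0,0.035,0.5,-0.04,0,0,1,0,0.035,0.6,-0.04,0,0,1,0,0.035,0.6,-0.04,0,0,1,0,0.035,0.6,-0.04,0,0,1]}}

```text
time_s: 6.4
tcp_pos: [0.5131, 0.0646, 0.0502]
ee_rot: [[0.181, -0.983, -0.001], [-0.983, -0.181, -0.001], [0.0, 0.001, -1.0]]
wrist_force: [0.6, 0.5, -0.2]
gripper_width: 0.214
```

Run:
```python
from h import *
st()
P=imaging.camera_params("wrist")
im=imaging.capture("wrist"); cv2.imwrite("pics/w6.png",cv2.resize(im[130:290,220:420],None,fx=3.5,fy=3.5,interpolation=cv2.INTER_CUBIC))
units([.5135,.0647,.0375],-169.5)
```

```text
t 6.4 tcp [0.5131 0.0646 0.0502] yaw -169.58 tilt [-0.0012 -0.0007] F [ 0.6  0.5 -0.2] M [ 0.01  0.1  -0.01] w 18.6 j [ 25.2  23.1 -27.    0.  -40.  -14.8]
units [0.001, -0.003, 0.326] [0.006, -0.003, -0.015] rows>= 1.0
```

View pics/w6.png

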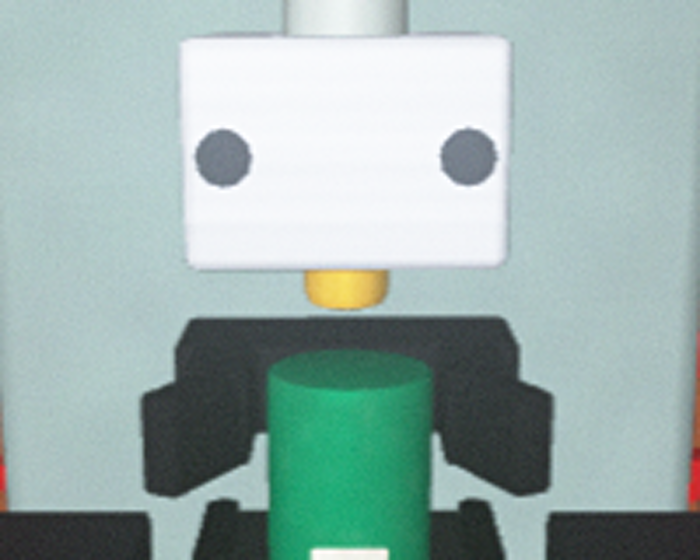

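The cell (350) is centred on the saddle (347.5) to about 0.3 mm. Next I lower it to the seat.

Call:
{"fn": "move_arm", "kwargs": {"motion": [0,0,0.1,0,0,0,1,0,0,0.2,0,0,0,1,0,0,0.28,0,0,0,1,0,0,0.31,0,0,0,1,0,0,0.31,0,0,0,1]}}

```text
time_s: 6.87
tcp_pos: [0.5132, 0.0647, 0.0379]
ee_rot: [[0.181, -0.983, -0.001], [-0.983, -0.181, -0.001], [0.0, 0.001, -1.0]]
wrist_force: [0.2, 0.1, -0.6]
gripper_width: 0.211
```

Run:
```python
from h import *
st()
units([.5135,.0647,.0375],-169.5)
```

```text
t 6.87 tcp [0.5132 0.0647 0.0379] yaw -169.57 tilt [-0.001  -0.0006] F [ 0.2  0.1 -0.6] M [ 0.03  0.13 -0.04] w 18.4 j [ 25.2  24.2 -27.6   0.  -38.2 -14.8]
units [0.0, -0.007, 0.009] [0.013, -0.005, -0.014] rows>= 1.0
```

Call:
{"fn": "move_arm", "kwargs": {"motion": [0,0,0.02,0,0,0,1,0,0,0.02,0,0,0,1,0,0,0.02,0,0,0,0.4,0,0,0.02,0,0,0,0.2,0,0,0.02,0,0,0,0,0,0,0.02,0,0,0,-0.2,0,0,0.02,0,0,0,-0.2,0,0,0.02,0,0,0,-0.2,0,0,-0.2,0,0,0,-0.2,0,0,-0.6,0,0,0,-0.2,0,0,-1.2,0,0,0,-0.2,0,0,-2,0,0,0,-0.2,0,0,-2.8,0,0,0,-0.2,0,0,-3.3,0,0,0,-0.2,0,0,-3.3,0,0,0,-0.2,0,0,-3.3,0,0,0,-0.2]}}

```text
time_s: 8.2
tcp_pos: [0.5139, 0.0651, 0.1718]
ee_rot: [[0.181, -0.983, 0.003], [-0.983, -0.181, 0.001], [-0.001, -0.003, -1.0]]
wrist_force: [-0.3, -0.2, -0.5]
gripper_width: 0.6
```

Run:
```python
from h import *
st()
P=imaging.camera_params("wrist")
im=imaging.capture("wrist"); cv2.imwrite("pics/w7.png",im)
np.savez("w7.npz",K=P["intrinsics"],T=P["world_from_camera"])
```

```text
t 8.2 tcp [0.5139 0.0651 0.1718] yaw -169.58 tilt [0.0025 0.0012] F [-0.3 -0.2 -0.5] M [0.02 0.17 0.04] w 52.2 j [ 25.2  14.2 -18.9  -0.  -56.8 -14.8]
```

View pics/w7.png

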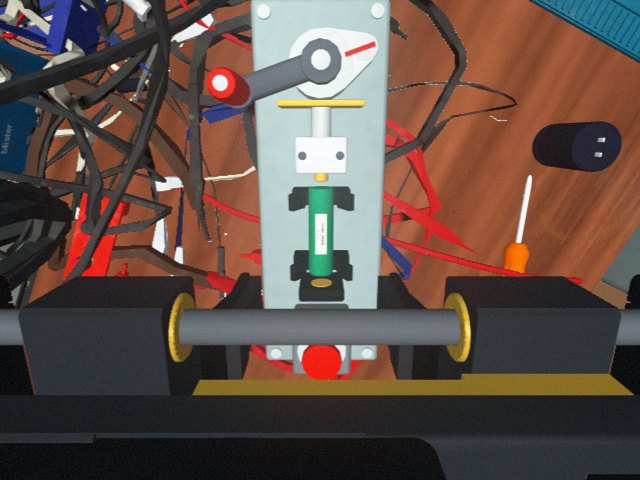

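Run:
```python
from h import *
im=cv2.imread("pics/top0.png")
t=np.radians(100.5);y=np.array([np.cos(t),np.sin(t)]);x=np.array([y[1],-y[0]])
o=np.array([.5135,.0647]);c=o-.115*y
print("cam",c)
for ang,col in ((18,(0,255,0)),(-90,(0,255,255))):
    a=np.radians(ang);g=c+.055*(np.cos(a)*x+np.sin(a)*y); print(ang,g)
    for yaw,cc in((190.5,col),(118.5 if ang==18 else 145,(255,255,0))):
      b=np.radians(yaw);u=np.array([np.cos(b),np.sin(b)]);v=np.array([-u[1],u[0]])
      q=[proj("top",[*(g+.095*s1*u+.0375*s2*v),.155]) for s1,s2 in((1,1),(1,-1),(-1,-1),(-1,1))]
      cv2.polylines(im,[np.int32(q)],True,cc,1)
im=im[60:360,150:550];cv2.imwrite("pics/ov.png",cv2.resize(im,None,fx=2,fy=2))
```

```text
cam [ 0.53445709 -0.04837431]
18 [ 0.58279203 -0.02213058]
-90 [ 0.54448004 -0.10245333]
```

View pics/ov.png

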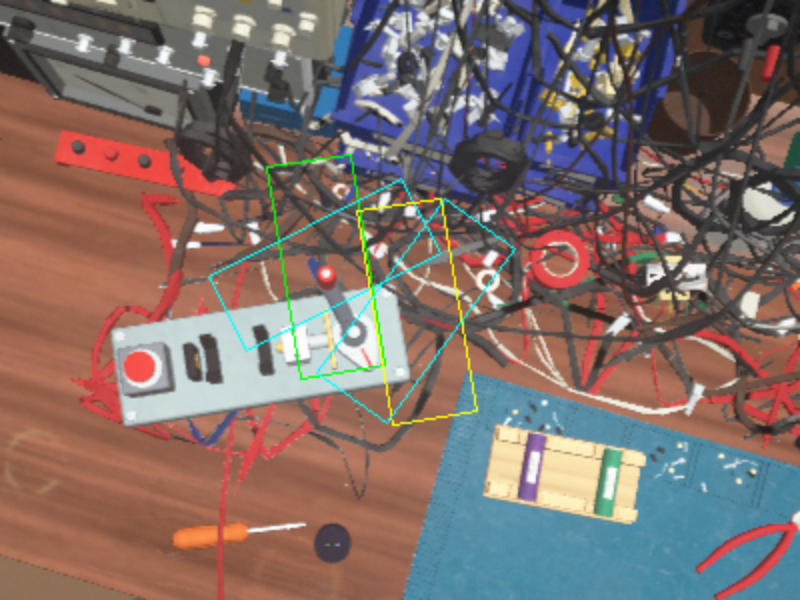

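Run:
```python
from h import *
im=cv2.imread("pics/scene0.png")
cv2.imwrite("pics/s1.png",cv2.resize(im[130:330,130:380],None,fx=3,fy=3,interpolation=cv2.INTER_CUBIC))
```

```text
(no output)
```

View pics/s1.png

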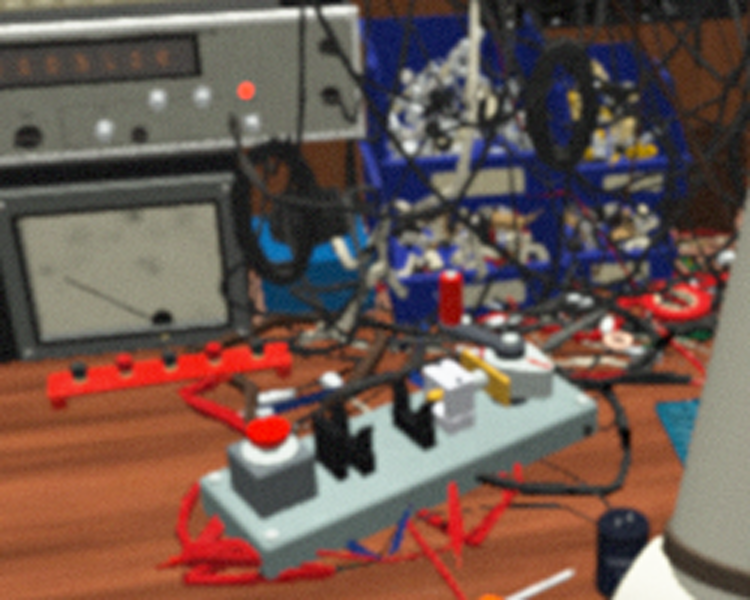

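The overlay shows blue bins close behind the jig. I'll keep the jaws along the jig's y (yaw 100.5°) for the crank, so the gripper body doesn't reach towards them.

```bash
python3 -c "
from h import *
st();units([.5828,-.0221,.165],100.5)"
```

```text
t 8.25 tcp [0.513  0.0647 0.1702] yaw -169.59 tilt [-0.0006  0.0001] F [-0.5 -0.8 -1.2] M [0.02 0.09 0.04] w 51.9 j [ 25.2  14.3 -19.   -0.  -56.8 -14.8]
units [2.45, -1.325, 0.13] [0.007, -0.003, 17.981] rows>= 13.0
```

Call:
{"fn": "move_arm", "kwargs": {"motion": [0.2,-0.1,0.1,0,0,1.4,-0.2,0.4,-0.2,0.1,0,0,2.8,-0.2,0.6,-0.3,0.1,0,0,4.2,-0.2,0.8,-0.4,0.1,0,0,5.6,-0.2,1.0,-0.5,0.1,0,0,7,-0.2,1.2,-0.6,0.1,0,0,8.4,-0.2,1.4,-0.7,0.1,0,0,9.8,-0.2,1.6,-0.8,0.1,0,0,11.2,-0.2,1.8,-0.9,0.1,0,0,12.6,-0.2,2.0,-1.0,0.1,0,0,14,-0.2,2.2,-1.15,0.1,0,0,15.4,-0.2,2.35,-1.25,0.1,0,0,16.8,-0.2,2.45,-1.33,0.1,0,0,17.98,-0.2,2.45,-1.33,0.1,0,0,17.98,-0.2,2.45,-1.33,0.1,0,0,17.98,-0.2,2.45,-1.33,0.1,0,0,17.98,-0.2]}}

```text
time_s: 9.58
tcp_pos: [0.5823, -0.022, 0.1652]
ee_rot: [[-0.983, -0.185, -0.003], [-0.185, 0.983, -0.0], [0.003, 0.0, -1.0]]
wrist_force: [-0.9, -0.4, -0.5]
gripper_width: 0.601
```

Run:
```python
from h import *
st()
P=imaging.camera_params("wrist")
im=imaging.capture("wrist"); cv2.imwrite("pics/w8.png",im)
np.savez("w8.npz",K=P["intrinsics"],T=P["world_from_camera"])
print(proj("wrist",[.5828,-.0221,.119],P),proj("wrist",[.5345,-.0484,.078],P))
units([.5828,-.0221,.085],100.5)
```

```text
t 9.58 tcp [ 0.5823 -0.022   0.1652] yaw 100.64 tilt [-0.0028 -0.0002] F [-0.9 -0.4 -0.5] M [-0.02  0.02 -0.02] w 52.3 j [ 13.7  20.7 -10.3  -0.  -59.2 -93.1]
[316.87993406 264.66223996] [290.66225872 166.17482837]
units [-0.013, -0.007, 2.014] [0.003, -0.024, 0.025] rows>= 2.0
```

View pics/w8.png

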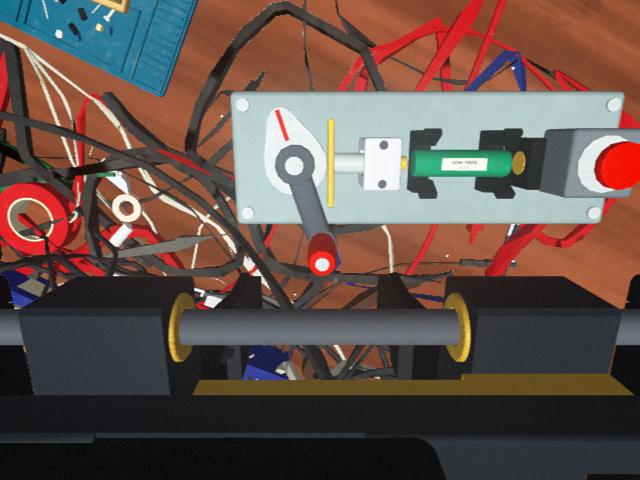

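The grip is at (321,264), against a prediction of (317,265), which is the known camera offset of about 3 px. The cell is seated in the cradle at (462,163). I'll descend and grasp.

Call:
{"fn": "move_arm", "kwargs": {"motion": [0,0,0.4,0,0,0,-0.2,0,0,0.9,0,0,0,-0.2,0,0,1.4,0,0,0,-0.2,0,0,1.8,0,0,0,-0.2,0,0,1.98,0,0,0,-0.2,0,0,1.98,0,0,0,-0.2,0,0,1.98,0,0,0,0.2,0,0,1.98,0,0,0,0.5,0,0,1.98,0,0,0,1,0,0,1.98,0,0,0,1,0,0,1.98,0,0,0,1,0,0,1.98,0,0,0,1,0,0,1.98,0,0,0,1]}}

```text
time_s: 10.72
tcp_pos: [0.5826, -0.0215, 0.0868]
ee_rot: [[-0.983, -0.184, -0.001], [-0.184, 0.983, 0.001], [0.001, 0.001, -1.0]]
wrist_force: [-0.2, 1.7, 2.3]
gripper_width: 0.199
```

Run:
```python
from h import *
st()
im=imaging.capture("wrist"); cv2.imwrite("pics/w9.png",im)
s=r.sense();R0=s["ee_rot"];p0=s["tcp_pos"]
t=np.radians(100.5);y=np.array([np.cos(t),np.sin(t)]);x=np.array([y[1],-y[0]]);c=np.array([.5345,-.0484])
d=p0[:2]-c;print("r",np.hypot(*d),"ang",np.degrees(np.arctan2(d@y,d@x)))
for ang in range(15,-96,-5):
    a=np.radians(ang);g=c+.055*(np.cos(a)*x+np.sin(a)*y)
    print(ang,np.round(R0.T@(np.array([*g,.0855])-p0)/.04,2))
```

```text
t 10.72 tcp [ 0.5826 -0.0215  0.0868] yaw 100.63 tilt [-0.0009  0.0005] F [-0.2  1.7  2.3] M [ 0.52  0.11 -0.05] w 17.3 j [ 13.8  25.5 -15.6  -0.1 -49.  -93.1]
r 0.05506141665699904 ang 18.674789864962797
15 [-0.02 -0.08  0.03]
10 [-0.05 -0.2   0.03]
5 [-0.06 -0.32  0.03]
0 [-0.07 -0.44  0.03]
-5 [-0.06 -0.56  0.03]
-10 [-0.05 -0.68  0.03]
-15 [-0.02 -0.8   0.03]
-20 [ 0.01 -0.91  0.03]
-25 [ 0.06 -1.02  0.03]
-30 [ 0.12 -1.13  0.03]
-35 [ 0.18 -1.23  0.03]
-40 [ 0.25 -1.32  0.03]
-45 [ 0.34 -1.41  0.03]
-50 [ 0.42 -1.49  0.03]
-55 [ 0.52 -1.57  0.03]
-60 [ 0.62 -1.63  0.03]
-65 [ 0.73 -1.69  0.03]
-70 [ 0.84 -1.73  0.03]
-75 [ 0.95 -1.77  0.03]
-80 [ 1.07 -1.79  0.03]
-85 [ 1.19 -1.81  0.03]
-90 [ 1.31 -1.81  0.03]
-95 [ 1.43 -1.81  0.03]
```

View pics/w9.png

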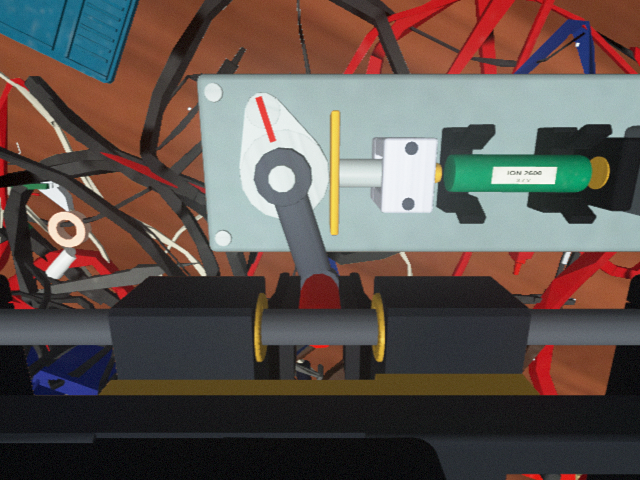

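Call:
{"fn": "move_arm", "kwargs": {"motion": [-0.02,-0.08,0,0,0,0,1,-0.05,-0.2,0,0,0,0,1,-0.06,-0.32,0,0,0,0,1,-0.07,-0.44,0,0,0,0,1,-0.06,-0.56,0,0,0,0,1,-0.05,-0.68,0,0,0,0,1,-0.02,-0.8,0,0,0,0,1,0.01,-0.91,0,0,0,0,1,0.06,-1.02,0,0,0,0,1,0.12,-1.13,0,0,0,0,1,0.18,-1.23,0,0,0,0,1,0.18,-1.23,0,0,0,0,1,0.18,-1.23,0,0,0,0,1]}}

```text
time_s: 11.85
tcp_pos: [0.5834, -0.0718, 0.0867]
ee_rot: [[-0.983, -0.184, -0.003], [-0.184, 0.983, 0.0], [0.003, 0.001, -1.0]]
wrist_force: [-4.0, 3.1, 4.4]
gripper_width: 0.193
```

```bash
cat > arc.py <<'E'
from h import *
import sys
st()
s=r.sense();R0=s["ee_rot"];p0=s["tcp_pos"]
t=np.radians(100.5);y=np.array([np.cos(t),np.sin(t)]);x=np.array([y[1],-y[0]]);c=np.array([.5345,-.0484])
d=p0[:2]-c;print("r",np.hypot(*d),"ang",np.degrees(np.arctan2(d@y,d@x)))
im=imaging.capture("wrist"); cv2.imwrite(sys.argv[1],im)
for ang in map(float,sys.argv[2:]):
    a=np.radians(ang);g=c+.055*(np.cos(a)*x+np.sin(a)*y)
    print(ang,np.round(R0.T@(np.array([*g,.086])-p0)/.04,2))
E
python3 arc.py pics/w10.png -35 -40 -45 -50 -55 -60 -65 -70 -75 -80 -85 -88 -90 -92
```

```text
t 11.85 tcp [ 0.5834 -0.0718  0.0867] yaw 100.59 tilt [-0.0032  0.0004] F [-4.   3.1  4.4] M [1.06 1.23 0.03] w 16.8 j [  8.7  26.  -14.8  -0.1 -49.4 -88.1]
r 0.05420579808974929 ang -36.02998146041541
-35.0 [-0.03  0.01  0.02]
-40.0 [ 0.04 -0.09  0.02]
-45.0 [ 0.12 -0.17  0.02]
-50.0 [ 0.21 -0.26  0.02]
-55.0 [ 0.31 -0.33  0.02]
-60.0 [ 0.41 -0.39  0.02]
-65.0 [ 0.52 -0.45  0.02]
-70.0 [ 0.63 -0.49  0.02]
-75.0 [ 0.74 -0.53  0.02]
-80.0 [ 0.86 -0.56  0.02]
-85.0 [ 0.98 -0.57  0.02]
-88.0 [ 1.05 -0.58  0.02]
-90.0 [ 1.1  -0.58  0.02]
-92.0 [ 1.14 -0.58  0.02]
```

View pics/w10.png

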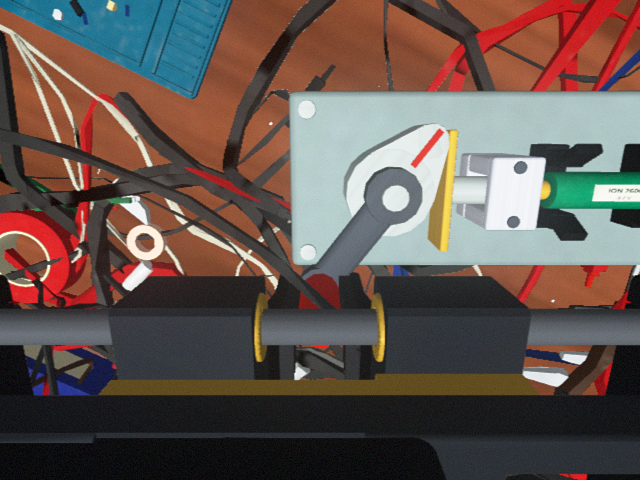

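The cam is turning and its tip is on the follower at (445,135). I'll continue.

Call:
{"fn": "move_arm", "kwargs": {"motion": [0.04,-0.09,0,0,0,0,1,0.12,-0.17,0,0,0,0,1,0.21,-0.26,0,0,0,0,1,0.31,-0.33,0,0,0,0,1,0.41,-0.39,0,0,0,0,1,0.52,-0.45,0,0,0,0,1,0.63,-0.49,0,0,0,0,1,0.74,-0.53,0,0,0,0,1,0.86,-0.56,0,0,0,0,1,0.98,-0.57,0,0,0,0,1,1.05,-0.58,0,0,0,0,1,1.1,-0.58,0,0,0,0,1,1.1,-0.58,0,0,0,0,1,1.1,-0.58,0,0,0,0,1,1.1,-0.58,0,0,0,0,1]}}

```text
time_s: 13.15
tcp_pos: [0.5467, -0.1011, 0.0868]
ee_rot: [[-0.983, -0.184, 0.002], [-0.184, 0.983, 0.003], [-0.003, 0.002, -1.0]]
wrist_force: [2.3, 9.4, -0.3]
gripper_width: 0.196
```

```bash
python3 arc.py pics/w11.png -88 -90 -92
```

```text
t 13.15 tcp [ 0.5467 -0.1011  0.0868] yaw 100.61 tilt [0.0022 0.0028] F [ 2.3  9.4 -0.3] M [ 2.87 -0.46  0.01] w 17.0 j [  6.1  23.2 -19.5  -0.2 -47.1 -85.4]
r 0.05410946439061863 ang -87.4893563094114
-88.0 [ 0.01 -0.02  0.02]
-90.0 [ 0.06 -0.02  0.02]
-92.0 [ 0.11 -0.02  0.02]
```

View pics/w11.png

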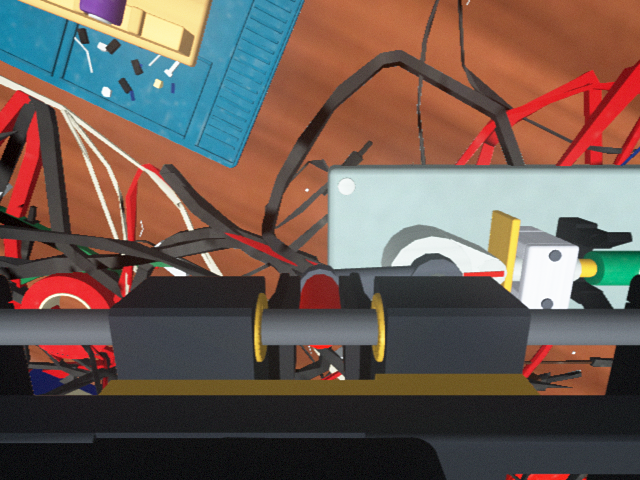

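Call:
{"fn": "move_arm", "kwargs": {"motion": [0.04,0,0,0,0,0,1,0.07,0.01,0,0,0,0,1,0.07,0.01,0,0,0,0,1,0.07,0.01,0,0,0,0,1]}}

```text
time_s: 13.53
tcp_pos: [0.5463, -0.101, 0.0869]
ee_rot: [[-0.983, -0.184, 0.008], [-0.184, 0.983, 0.003], [-0.008, 0.002, -1.0]]
wrist_force: [3.8, 4.3, -2.3]
gripper_width: 0.198
```

```bash
python3 arc.py pics/w12.png -88 -90 -92
python3 - <<'E'
from h import *
im=imaging.capture("top"); cv2.imwrite("pics/top12.png",im)
cv2.imwrite("pics/c12.png",cv2.resize(im[185:285,200:360],None,fx=5,fy=5,interpolation=cv2.INTER_CUBIC))
E
```

```text
t 13.53 tcp [ 0.5463 -0.101   0.0869] yaw 100.62 tilt [0.0079 0.0034] F [ 3.8  4.3 -2.3] M [ 1.43 -1.05  0.08] w 17.2 j [  6.2  23.  -19.8  -0.2 -46.7 -85.4]
r 0.05387557811155695 ang -87.89402242048962
-88.0 [ 0.   -0.03  0.02]
-90.0 [ 0.05 -0.03  0.02]
-92.0 [ 0.1  -0.03  0.02]
```

View pics/c12.png

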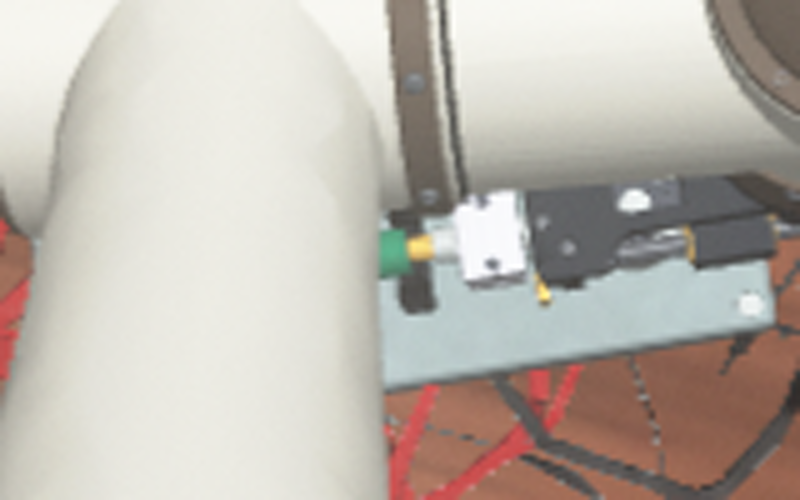

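Call:
{"fn": "move_arm", "kwargs": {"motion": [0.05,0.01,0,0,0,0,1,0.1,0.01,0,0,0,0,1,0.12,0.01,0,0,0,0,1,0.12,0.01,0,0,0,0,1]}}

```text
time_s: 13.97
tcp_pos: [0.5436, -0.1015, 0.0869]
ee_rot: [[-0.983, -0.184, 0.013], [-0.184, 0.983, 0.004], [-0.014, 0.001, -1.0]]
wrist_force: [3.7, 3.4, -2.9]
gripper_width: 0.2
```

```bash
python3 arc.py pics/w13.png -88 -90 -92
```

```text
t 13.97 tcp [ 0.5436 -0.1015  0.0869] yaw 100.62 tilt [0.0131 0.0038] F [ 3.7  3.4 -2.9] M [ 1.11 -1.1   0.04] w 17.4 j [  6.1  22.7 -20.4  -0.2 -46.2 -85.4]
r 0.05387596041082406 ang -90.7582621119035
-88.0 [-0.07 -0.03  0.02]
-90.0 [-0.02 -0.03  0.02]
-92.0 [ 0.03 -0.03  0.02]
```

View pics/w13.png

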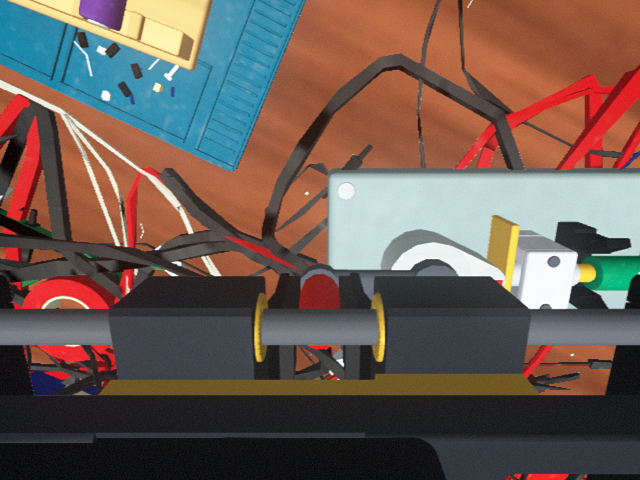

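Call:
{"fn": "move_arm", "kwargs": {"motion": [0,0,0,0,0,0,1,0,0,0,0,0,0,0.4,0,0,0,0,0,0,0.1,0,0,0,0,0,0,0,0,0,0,0,0,0,0,0,0,0,0,0,0,0,0,0,-0.4,0,0,0,0,0,0,-1.0,0,0,0,0,0,0,-1.8,0,0,0,0,0,0,-2.5,0,0,0,0,1,0,-2.9,0,0,0,0,1.5,0,-2.9,0,0,0,0,1.5,0,-2.9,0,0,0,0]}}

```text
time_s: 15.1
tcp_pos: [0.4797, -0.1136, 0.2035]
ee_rot: [[-0.983, -0.183, 0.014], [-0.183, 0.983, 0.005], [-0.014, 0.002, -1.0]]
wrist_force: [-0.1, 0.7, -0.6]
gripper_width: 0.497
```

Run:
```python
from h import *
st()
P=imaging.camera_params("wrist")
im=imaging.capture("wrist"); cv2.imwrite("pics/w14.png",im)
np.savez("w14.npz",K=P["intrinsics"],T=P["world_from_camera"])
im=imaging.capture("top"); cv2.imwrite("pics/top14.png",im)
cv2.imwrite("pics/c14.png",cv2.resize(im[185:285,200:360],None,fx=5,fy=5,interpolation=cv2.INTER_CUBIC))
```

```text
t 15.1 tcp [ 0.4797 -0.1136  0.2035] yaw 100.54 tilt [0.0136 0.0045] F [-0.1  0.7 -0.6] M [0.07 0.11 0.02] w 43.3 j [  5.5   9.7 -19.7  -0.2 -59.8 -84.8]
```

View pics/w14.png

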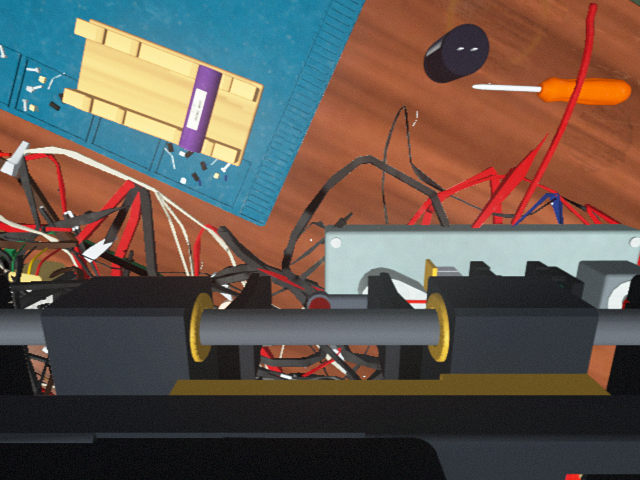

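View pics/c14.png

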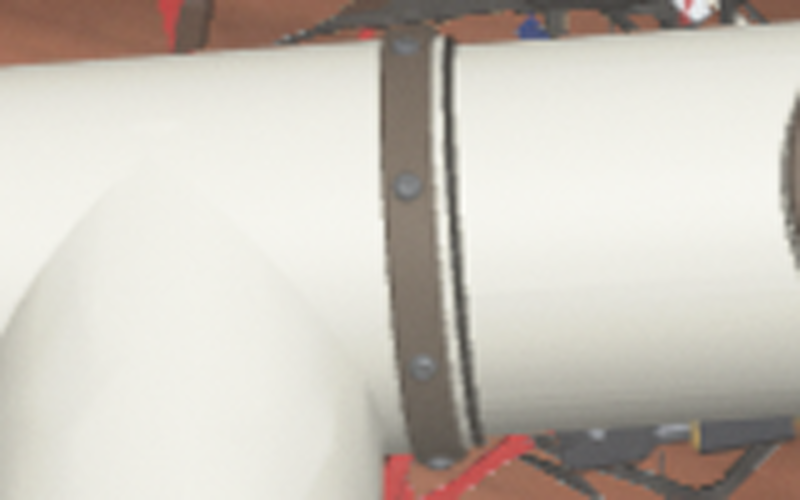

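```bash
python3 -c "
from h import *
units([.582,-.06,.20],100.5)"
```

```text
units [-2.685, 0.853, 0.107] [0.011, 0.167, 0.02] rows>= 3.0
```

Call:
{"fn": "move_arm", "kwargs": {"motion": [-0.6,0.2,0,0,0.17,0,0,-1.2,0.4,0,0,0.17,0,0,-1.9,0.6,0,0,0.17,0,0,-2.4,0.75,0,0,0.17,0,0,-2.68,0.85,0.1,0,0.17,0,0,-2.68,0.85,0.1,0,0.17,0,0,-2.68,0.85,0.1,0,0.17,0,0]}}

```text
time_s: 15.78
tcp_pos: [0.5815, -0.06, 0.1987]
ee_rot: [[-0.983, -0.184, -0.004], [-0.184, 0.983, 0.001], [0.003, 0.001, -1.0]]
wrist_force: [-0.2, -0.4, -0.2]
gripper_width: 0.499
```

Run:
```python
from h import *
st()
P=imaging.camera_params("wrist")
im=imaging.capture("wrist"); cv2.imwrite("pics/w15.png",im)
np.savez("w15.npz",K=P["intrinsics"],T=P["world_from_camera"])
```

```text
t 15.78 tcp [ 0.5815 -0.06    0.1987] yaw 100.62 tilt [-0.0035  0.0005] F [-0.2 -0.4 -0.2] M [-0.06 -0.05  0.01] w 43.4 j [  9.9  19.3  -7.3  -0.1 -63.6 -89.3]
```

View pics/w15.png

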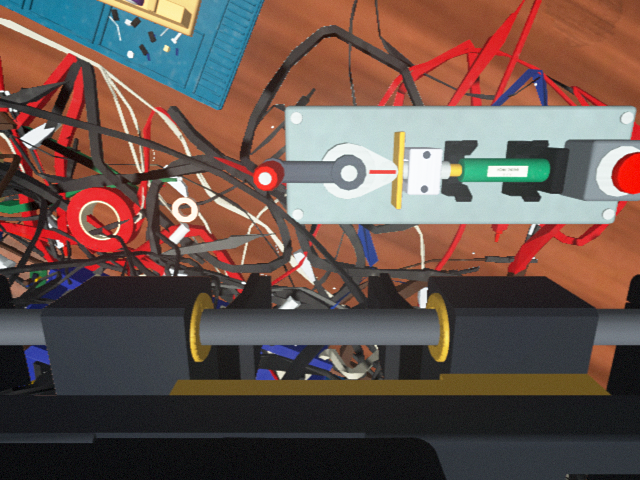

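Run:
```python
import cv2
im=cv2.imread("pics/w15.png")
cv2.imwrite("pics/c15.png",cv2.resize(im[100:230,245:445],None,fx=4,fy=4,interpolation=cv2.INTER_CUBIC))
cv2.imwrite("pics/c15b.png",cv2.resize(im[100:230,420:640],None,fx=3.6,fy=3.6,interpolation=cv2.INTER_CUBIC))
```

```text
(no output)
```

View pics/c15.png

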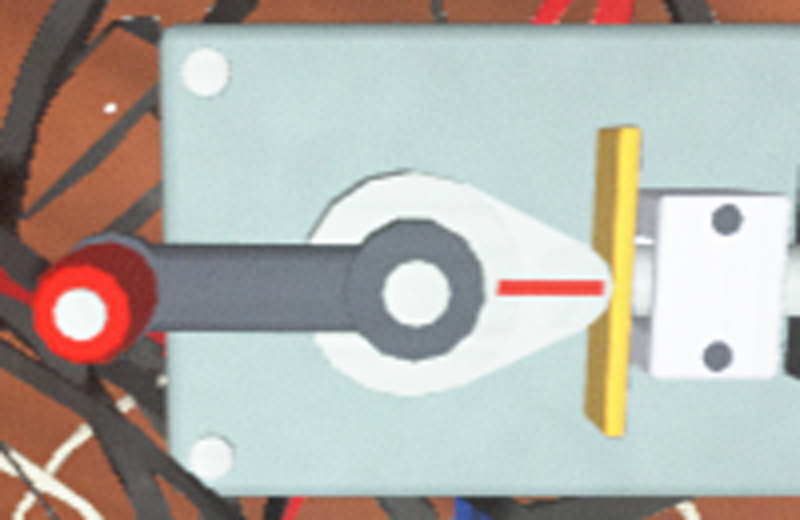

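View pics/c15b.png

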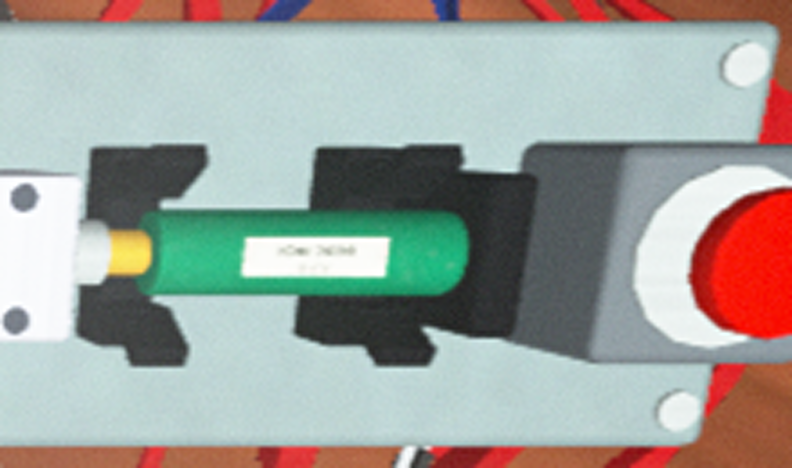

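Run:
```python
from h import *
d=np.load("w15.npz");P=dict(intrinsics=d["K"],world_from_camera=d["T"])
im=cv2.imread("pics/w15.png")
def dirn(p,q,z):
    v=ray("wrist",q,z,P)-ray("wrist",p,z,P); return np.degrees(np.arctan2(v[1],v[0]))
c=lambda u,v:cr(u,v,4,245,100)
print("base bottom",dirn(c(180,496),c(780,497),.03),"top",dirn(c(180,25),c(780,27),.03))
print("arm",dirn(c(160,244),c(350,245),.078),dirn(c(165,331),c(355,332),.078))
# red mark fit
hsv=cv2.cvtColor(im,cv2.COLOR_BGR2HSV);m=cv2.inRange(hsv,(0,130,80),(8,255,255))|cv2.inRange(hsv,(172,130,80),(180,255,255))
sub=np.zeros_like(m);sub[165:180,366:398]=m[165:180,366:398];ys,xs=np.where(sub>0)
f=np.polyfit(xs,ys,1);print("red",xs.min(),xs.max(),f,dirn((370,np.polyval(f,370)),(395,np.polyval(f,395)),.06))
g=ray("wrist",c(80,313),.119,P);h=ray("wrist",c(414,289),.078,P);v=h-g
print("grip->hub",np.linalg.norm(v[:2]),np.degrees(np.arctan2(v[1],v[0])))
# long base edges via corners in whole image via screws
b=lambda u,v:cr(u,v,3.6,420,100)
print("screws",dirn(c(205,72),b(746,64),.032),dirn(c(210,457),b(679,410),.032))
```

```text
base bottom 100.53707662195256 top 100.46708498097836
arm 100.34597995719763 100.33923030028679
red 370 395 [-1.19904077e-03  1.71953237e+02] 100.70908767737824
grip->hub 0.055169687845405345 100.63877732157869
screws 100.6815234277958 100.70121771539
```

The cam angle is within about 0.3° of square: arm 100.3°, mark 100.7°, base 100.5°. The cell is against the end wall with the pin on it. Next is the plunger.

```bash
python3 -c "
from h import *
units([.497,.1532,.12],100.5)"
```

```text
units [1.081, 5.633, 1.99] [0.012, -0.029, 0.019] rows>= 6.0
```

Call:
{"fn": "move_arm", "kwargs": {"motion": [0.2,0.8,0,0,0,0,1,0.4,1.6,0,0,0,0,1,0.6,2.4,0,0,0,0,1,0.8,3.3,0,0,0,0,1,1,4.2,0.2,0,0,0,1,1.08,5.0,0.6,0,0,0,1,1.08,5.63,1,0,0,0,1,1.08,5.63,1.4,0,0,0,1,1.08,5.63,1.8,0,0,0,1,1.08,5.63,1.99,0,0,0,1,1.08,5.63,1.99,0,0,0,1,1.08,5.63,1.99,0,0,0,1]}}

```text
time_s: 16.83
tcp_pos: [0.4971, 0.1525, 0.1204]
ee_rot: [[-0.983, -0.183, -0.003], [-0.183, 0.983, 0.0], [0.002, 0.001, -1.0]]
wrist_force: [0.1, -0.0, 0.5]
gripper_width: 0.005
```

Run:
```python
from h import *
st()
P=imaging.camera_params("wrist")
im=imaging.capture("wrist"); cv2.imwrite("pics/w16.png",im)
print(proj("wrist",[.497,.1532,.086],P))
units([.497,.1532,.076],100.5)
```

```text
t 16.83 tcp [0.4971 0.1525 0.1204] yaw 100.57 tilt [-0.0026  0.0002] F [ 0.1 -0.   0.5] M [-0.03 -0.05  0.04] w 0.4 j [ 3.490e+01  1.780e+01 -2.220e+01 -1.000e-01 -5.010e+01 -1.142e+02]
[318.48943174 271.00757272]
units [0.01, 0.012, 1.124] [0.014, -0.013, 0.013] rows>= 2.0
```

View pics/w16.png

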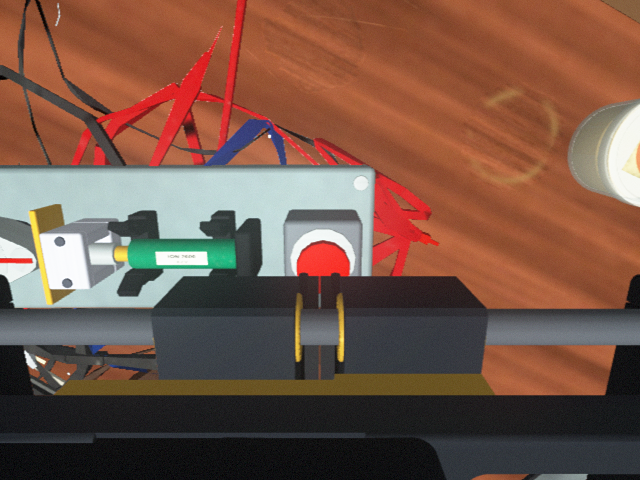

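The plunger is under the fingertips at (323,268). I'll press.

Call:
{"fn": "move_arm", "kwargs": {"motion": [0,0,0.4,0,0,0,1,0,0,0.7,0,0,0,1,0,0,0.9,0,0,0,1,0,0,1.05,0,0,0,1,0,0,1.15,0,0,0,1,0,0,1.22,0,0,0,1,0,0,1.25,0,0,0,1,0,0,1.25,0,0,0,1,0,0,1.25,0,0,0,1]}}

```text
time_s: 17.63
tcp_pos: [0.4981, 0.1525, 0.0761]
ee_rot: [[-0.983, -0.185, 0.001], [-0.185, 0.983, 0.0], [-0.001, 0.0, -1.0]]
wrist_force: [-9.9, -2.8, 29.6]
gripper_width: 0.004
```

```bash
python3 -c "
from h import *
st()"
```

```text
t 17.63 tcp [0.4981 0.1525 0.0761] yaw 100.68 tilt [0.0009 0.0003] F [-9.9 -2.8 29.6] M [-0.74  3.17  0.05] w 0.4 j [  34.9   21.2  -25.1    0.   -43.7 -114.2]
```

The tip stopped at z = 0.0761 m with 29.6 N, well above the 6 N needed, so the plunger is on its hard stop. I'll lift off and check.

Call:
{"fn": "move_arm", "kwargs": {"motion": [0,0,-0.15,0,0,0,1,0,0,-0.4,0,0,0,1,0,0,-0.9,0,0,0,1,0,0,-1.6,0,0,0,1,0.4,0,-2.3,0,0,0,1,1.2,0,-2.8,0,0,0,1,2.0,0,-3.2,0,0,0,1,2.8,0,-3.4,0,0,0,1,3.4,0,-3.4,0,0,0,1,3.4,0,-3.4,0,0,0,1,3.4,0,-3.4,0,0,0,1]}}

```text
time_s: 18.55
tcp_pos: [0.364, 0.1273, 0.2129]
ee_rot: [[-0.982, -0.186, 0.003], [-0.186, 0.982, 0.002], [-0.003, 0.002, -1.0]]
wrist_force: [0.6, 0.5, 0.0]
gripper_width: 0.007
```

Run:
```python
from h import *
st()
im=imaging.capture("top"); cv2.imwrite("pics/top17.png",im)
im2=imaging.capture("scene"); cv2.imwrite("pics/s17.png",cv2.resize(im2[180:340,150:400],None,fx=3,fy=3,interpolation=cv2.INTER_CUBIC))
cv2.imwrite("pics/c17.png",cv2.resize(im[180:330,200:480],None,fx=2.8,fy=2.8,interpolation=cv2.INTER_CUBIC))
```

```text
t 18.55 tcp [0.364  0.1273 0.2129] yaw 100.75 tilt [0.0031 0.0024] F [0.6 0.5 0. ] M [ 0.08 -0.04 -0.02] w 0.6 j [  43.8   -1.9  -31.1    0.   -60.6 -123.1]
```

View pics/c17.png

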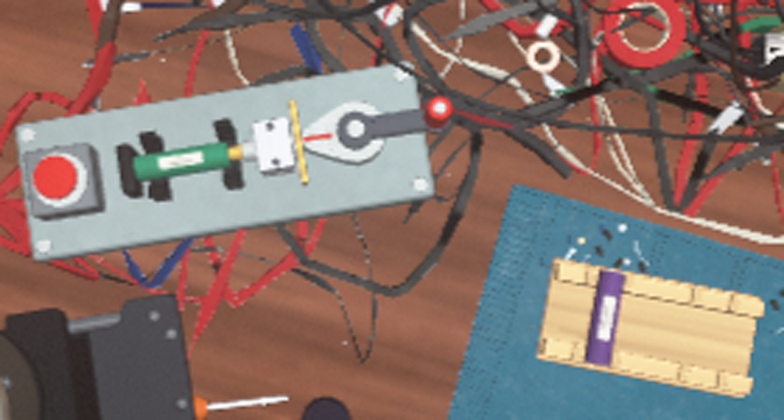

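View pics/s17.png

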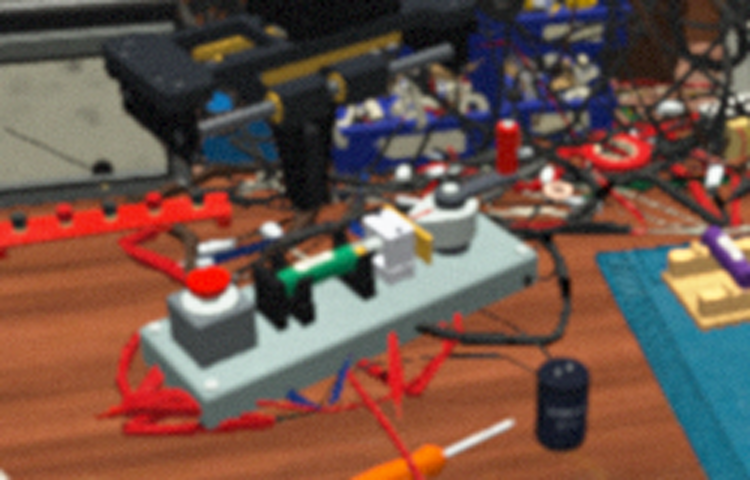

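The top view shows the cell seated at (185,161), the pin at (235,153) touching it, and the cam mark and arm in line with the jig. The purple cell is in the rack at (605,318). The plunger is up in both views, and the arm is clear of everything.

Run:
```python
from h import *
im=cv2.imread("pics/top17.png");P=imaging.camera_params("top")
fitcell("top",im,P,(120,155),(400,260,40,70),[.411,-.224,-9],.04)
st(); print(r.finish_job())
```

```text
top meas [415.29 293.1  -80.82] area 257.0 322.9935950888321 fit [ 0.4113 -0.2237 -9.    ] cost 0.0194
t 18.65 tcp [0.3651 0.1277 0.2123] yaw 100.69 tilt [0.002 0.001] F [-0.   1.  -0.1] M [ 0.09 -0.04  0.03] w 0.1 j [  43.7   -1.7  -31.     0.   -60.6 -123.1]
the job is handed in; nothing more can be done
None
```

The job is done and handed in at 18.65 s on the robot's clock, against the 61 s limit. No verdict was reported.

- **Cell:** I laid the green cell in the cradle and let go. After the cam was turned, the wrist picture shows it up against the end wall with the contact pin on it.
- **Cam:** I turned it by the crank grip until the high point stood on the follower, then let go. The last part of the turn was stiff and took two small extra nudges. Measured with the wrist camera after release, the arm points along 100.3° and the red mark 100.7°, while the jig base runs at 100.5°. That makes the cam square to within about 0.3°.
- **Plunger:** I pushed it down until the fingertips stopped at z = 76.1 mm with 29.6 N, so it was on its hard stop. It is back up in both the top and scene pictures.
- **Purple cell:** it is still in its place, within about 0.3 mm of where it was by the top camera.

The arm was clear of everything at hand-in. No check failed. The one disagreement was a steady wrist-camera offset of about 3 px (1.2 mm), which I allowed for.

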